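# Hang a bacon slab in the drying rack and still its swing

## Robot

A 6-joint arm with a two-finger parallel gripper is mounted at the origin on the work surface. World frame = base frame: x ahead of the robot, y to its left, z up, the work surface at z = 0. Lengths are in m, angles in rad, forces in N, time in s.
With the tool pointing down it reaches from about 0.3 to 0.75 m from the base axis. Payload 8.5 kg.
Tool frame: the origin (TCP) lies midway between the tips of the shut fingers; the grasp point (between the pads) lies 19 mm behind it; z points along the fingers, y is the line along which they close (so a half turn about z gives the same grasp; the last joint's range is limited). The gripper opens to 88 mm and grips with 3 to 60 N. Pads are 18 mm wide; open, the fingers measure 123 mm over their backs; the gripper's body (75 mm by 187 mm) begins 45 mm behind the grasp point.
Start: joints at [-1.33, 0.381, 1.297, -0, 1.464, -0.215], TCP at [0.242, -0.494, 0.239] pointing down, gripper open.
Joint ranges: [-3.11, 3.11], [-0.89, 2.33], [0.22, 2.48], [-1.42, 4.56], [0.17, 2.85], [-2.88, 2.88]. Speed limits (rad/s): [2.39, 2.39, 3.14, 3.14, 3.14, 3.14].

## Interface

Orientations are given as a unit quaternion [w, x, y, z].
In Python, from plant import readout, eyes, order, finder gives the robot as it stands. The module is installed in compiled form; this text tells all that it offers.
- The arm moves only by the tool drive_tool, never from a script. Its argument "rows" is a list of rows, each an object with "offset": the shift along the tool's x, y, z scaled (see below), a list of three; "turn": the turn, a rotation vector about the tool's x, y, z scaled (see below), a list of three. A call has 1 to 20 rows; each row shifts and turns the commanded pose from where the row before left it, along the tool's axes as they then stand; what a row does not reach is not made up. The controller multiplies each number of a shift by 0.5 m and each number of a turn by 45 degrees. A row lasts 1/10 s, in which the tool goes at most 50 mm and 8.59 degrees, less where a joint would pass 70% of its speed; a pose out of reach is approached as far as the arm can. A call with a number of a shift or a turn outside -1 to 1 is refused whole. A call with a gripper value outside its range is refused whole. "gripper" is the opening, from -1 (shut) to 1 (fully open), set as the call begins (left out, the last holds). The fingers move at their own pace and stop on an object; "squeeze" is the grip in N (left out, the last holds). Time passes only in rows, so rows that do not move let the fingers close. It gives the time, the measured TCP pose, the force, the opening and the grip force at its end, in the units of the state.
- readout.read_state(): the state, without advancing time (a new reading comes with each control period).
- eyes.grab_frame(name): name is "scene" or "top" or "wrist"; returns a dict with "pixels" (480x640x3 uint8, red, green, blue), "depth" (480x640 float32, m along the optical axis (not along the pixel's ray), 0 where there is no reading), "fx", "fy", "cx", "cy" (pixels), "world_to_cam" (4x4, takes a point from world to camera coordinates). Camera axes: x right, y down, z forward; pixel columns grow to the right and rows downward; lengths in m; the calibration is good to about 2 mm. A picture is of the moment at which its call begins.
- order.hand_in(): hands the job in; it is judged then, once.
Trained networks look in a picture, given as the dict that the camera call returned (one of the last four; its "shot" number tells which), for a name from the list of things; names that differ only in an ending like _2 or _b are one class to them, and where a whole thing is asked for, a point or a joint stands for the part that bears it (a point fixed in the world has none). Each returns a list of dicts, best first, with "conf" (0 to 1); they miss things now and then, are a little off and sometimes report something else, mostly with a low value. They report only what shows in the picture. A call takes as long as a camera call.
- finder.find_in(picture, thing): "rect" ([left, top, right, bottom] as shares, 0 to 1, of the picture: columns of its width, rows of its height, round what is visible of it).
- finder.mark_of(picture, thing): "position" ([column, row] as shares, 0 to 1, of the picture: columns of its width, rows of its height: a listed point, or the origin of a listed thing).
The state is a dict: "clock": time; "joint_positions": joint angles; "qvel": joint speeds; "joint_efforts": joint torques, N m; "position": TCP position; "orientation": TCP orientation; "ft_force": force on the tool from outside, world axes, zero at the start; "ft_torque": the same for the moment, N m; "finger_gap": finger opening in m; "finger_force": force on a finger pad.
Only numpy, scipy, OpenCV 4.12 (cv2) and the standard library are available. Lean on these libraries where they do the work, as an engineer would, in place of code of your own. Each camera call takes 0.05 s, during which the arm holds its last target. There are 200 camera calls.

## Task

Pick up the cured bacon slab by the middle of its wooden stick, touching only the stick, and carry it in through the open end of the drying rack until it hangs above the middle pair of notches, in front of the two salamis. Steady it there so that it hangs straight and still for a good second with the stick held clear above the notches, then lower the stick gently into both notches and let go, leaving the slab hanging straight and still. Do not let the slab strike the rack or the salamis, and leave the salamis and the jars undisturbed.

Things in the scene. Friction and masses are not known exactly. Their poses are not given: they have to be found in the camera images.
- stick: light wooden hanging stick, a round bar 20 mm thick and 300 mm long, about 60 g; origin at its middle on its axis, x along it, z up at the start. It starts level, 34 mm above the table (axis height), beyond the edge of the cutting board, and is free all round: grip its middle from above, across it. 50 mm either side of the middle is a steel eye of the hanger (6 mm wide, 30 mm across).
- slab: dark red cured bacon slab, 110 mm wide (along the stick), 185 mm long, 38 mm thick, about 0.64 kg with its steel hanger; it swings freely about the stick. Origin at the middle of the stick on its axis; x along the stick, y from the slab's far end towards the stick, z across its thickness. At the start it lies flat on the board (y level); when it hangs straight, y points up.
- com (a point): the slab's centre of mass, 162 mm from the stick's axis. The slab turns about the axis almost without friction: equivalent pendulum length about 180 mm, one full swing in 0.85 s; while the stick is held it goes on swinging for half a minute if nothing is done.
- tail (a point): centre of the slab's far end (its lower end when it hangs), 255 mm from the stick's axis. Two steel straps and a crossbar join the slab to the stick: between them 58 mm is open from the stick's axis to the crossbar, then the slab begins at 70 mm.
- board: pale wooden cutting board, fixed, 260 x 240 mm, 15 mm thick, under the slab; origin at the centre of its underside, z up. Its edge lies about 65 mm from the stick's axis: lifted straight up, the slab's far end drags over the board, slips off that edge and the slab swings.
- rack: wooden drying rack, fixed: two level notched rails along its y axis, 240 mm apart (218 mm free between them), 360 mm long, tops 275 mm above the table, on posts at their ends. Open at the -y end for the slab to enter, closed at the +y end by a crossbar. Origin on the table at the rack's centre, below the middle notches; x across the rails, y along them towards the salamis, z up.
- notch (a point): target: where the middle of the stick's axis is when it rests in the middle pair of notches, 285 mm above the table, halfway between the rails, stick along the rack's x. A stick up to 20 mm off still slides into the V; seated, it has 10 mm of play along the rails. Three pairs of V notches, 110 mm apart, lie between teeth 289 mm high; the rear pair (+y) holds the salamis.
- mouth (a point): middle of the rack's open (-y) end, at the height of a seated stick's axis, 180 mm before notch. Posts 238 mm high stand below both rails here; a 12 mm high drip tray lies between the rack's feet.
- rear_stick: stick like the first, loose, resting in the rear notches (110 mm beyond the target) with the two salamis; origin at its middle on its axis, x along it.
- salamis: the two salamis hanging from the rear stick, 54 mm thick, lower ends 240 mm below the stick's axis, turning on it; origin on the stick's axis, z up when they hang straight.
- jar_red: loose jar, red filling, 80 mm wide, 120 mm tall; origin at the centre of its underside.
- jar_yellow: loose jar, yellow filling, 72 mm wide, 105 mm tall; origin at the centre of its underside.
- jar_green: loose jar, green filling, 66 mm wide, 85 mm tall; origin at the centre of its underside.

How it is judged:
By the outcome, as a careful person would: the job done as asked, in the order asked, and still so for the second after the job is handed in, with the robot touching nothing.
It also fails if it takes over 51 s, if anything falls off the work surface, if the arm or the gripper's body presses on something with over 40 N, if the wrist force passes 120 N, or if a joint passes its speed limit or range.

## Working session

There is one attempt and no reset: what is moved stays moved. The work goes in short steps, Python scripts to look and compute and a tool call to move; the robot and the scene stay as the last step left them, time stands still between calls to the robot, and variables do not carry over. Pictures are saved under pics/ and viewed, at most 10 in all, crops included, and the job is handed in when it is done.

Besides the shell and the picture viewer there is one more tool, called as name(argument=value, ...), one argument or row to a line, values as JSON. drive_tool: Moves the arm, as the interface text tells. Shifts and turns lie within -1 to 1; 1 stands for 0.5 m of shift or 45 degrees of turn. Its arguments: {"type":"object","properties":{"rows":{"type":"array","items":{"type":"object","properties":{"offset":{"type":"array","items":{"type":"number","minimum":-1,"maximum":1}},"turn":{"type":"array","items":{"type":"number","minimum":-1,"maximum":1}}}}},"gripper":{"type":"number"},"squeeze":{"type":"number"}},"required":["rows"]}

```bash
mkdir -p pics; cat > h.py <<'E'
import numpy as np, cv2
from plant import readout, eyes, order, finder
def ray(f,u,v):
    T=np.linalg.inv(f["world_to_cam"]); d=np.array([(u-f["cx"])/f["fx"],(v-f["cy"])/f["fy"],1.0])
    return T[:3,3],T[:3,:3]@d
def at_z(f,u,v,z):
    o,d=ray(f,u,v); return o+d*(z-o[2])/d[2]
def proj(f,p):
    c=f["world_to_cam"]@np.r_[p,1]; return np.array([f["fx"]*c[0]/c[2]+f["cx"],f["fy"]*c[1]/c[2]+f["cy"]])
def mark(f,n):
    r=finder.mark_of(f,n)
    return [(round(x["conf"],2),np.array(x["position"])*[640,480]) for x in r[:2]]
def cloud(f):
    v,u=np.mgrid[:480,:640]; z=f["depth"].astype(float)
    P=np.stack([(u-f["cx"])/f["fx"]*z,(v-f["cy"])/f["fy"]*z,z],-1)
    T=np.linalg.inv(f["world_to_cam"]); W=P@T[:3,:3].T+T[:3,3]; W[z==0]=np.nan; return W
def save(f,n): cv2.imwrite(f"pics/{n}.png",f["pixels"][:,:,::-1])
E
python3 - <<'E'
from h import *
np.set_printoptions(precision=4,suppress=True)
for c in ("top","scene"):
    f=eyes.grab_frame(c); save(f,c+"0"); np.savez(c+"0.npz",**f)
    W=cloud(f); print(c,np.linalg.inv(f["world_to_cam"])[:3,3])
    for n,z in dict(stick=.034,slab=.034,com=.034,tail=.034,board=0,rack=0,notch=.285,mouth=.285,rear_stick=.285,jar_red=0,jar_yellow=0,jar_green=0).items():
        for cf,p in mark(f,n): print(n,cf,p.round(1),at_z(f,*p,z)[:3])
s=readout.read_state(); print(s["clock"],s["position"],s["orientation"])
E
```

```text
top [0.4203 0.037  1.2226]
stick 0.72 [453.7 256.5] [ 0.5717 -0.3218  0.034 ]
stick 0.34 [224.6 280.2] [0.5247 0.2686 0.034 ]
com 0.58 [390.3 271.7] [ 0.5363 -0.1557  0.034 ]
tail 0.63 [358.5 274.8] [ 0.5302 -0.0739  0.034 ]
rack 0.73 [227.5 280.5] [0.5266 0.2675 0.    ]
rack 0.51 [452.1 255.3] [ 0.5793 -0.328   0.    ]
notch 0.53 [361.8 188. ] [ 0.6882 -0.0643  0.285 ]
mouth 0.65 [285.8 262.7] [0.5351 0.0961 0.285 ]
rear_stick 0.78 [143.4 270.3] [0.5265 0.3832 0.285 ]
jar_red 0.83 [413.6 190.2] [ 0.7604 -0.2359  0.    ]
jar_yellow 0.97 [328.7 198.7] [ 0.7417 -0.0042  0.    ]
jar_yellow 0.67 [358.8 191.6] [ 0.7597 -0.0865  0.    ]
jar_green 0.66 [359.7 190. ] [ 0.7642 -0.0891  0.    ]
scene [1.1875 0.2532 1.2486]
stick 0.74 [221.4 230. ] [ 0.5777 -0.3108  0.034 ]
slab 0.77 [222.8 225.8] [ 0.5624 -0.3137  0.034 ]
slab 0.43 [475.6 240. ] [0.3421 0.4213 0.034 ]
com 0.59 [269.6 235.2] [ 0.5431 -0.165   0.034 ]
tail 0.95 [301.6 242.7] [ 0.5336 -0.0643  0.034 ]
rack 0.86 [408.1 279.2] [0.5216 0.2672 0.    ]
notch 0.72 [429.9 228.8] [0.524  0.2772 0.285 ]
notch 0.67 [355.1 212.3] [0.5413 0.0925 0.285 ]
mouth 0.56 [357.  210.1] [0.5333 0.0949 0.285 ]
rear_stick 0.58 [471.9 242.5] [0.5267 0.3797 0.285 ]
jar_red 0.96 [215.8 295.3] [ 0.7671 -0.2399  0.    ]
jar_yellow 0.59 [293.5 314.6] [ 0.743  -0.0063  0.    ]
jar_yellow 0.17 [271.1 232.7] [ 0.515  -0.1761  0.    ]
jar_green 0.87 [264.1 314.5] [ 0.772  -0.0843  0.    ]
jar_green 0.68 [356.6 211.1] [0.344  0.0481 0.    ]
1.3 [ 0.2421 -0.4939  0.2388] [ 0.      0.9741  0.2259 -0.    ]
```

View pics/top0.png

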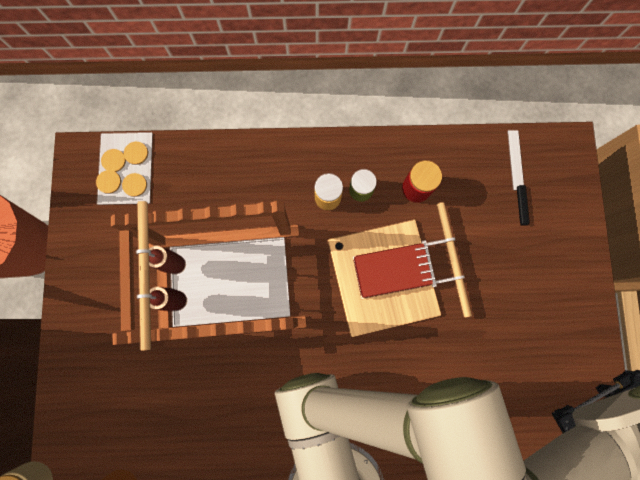

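View pics/scene0.png

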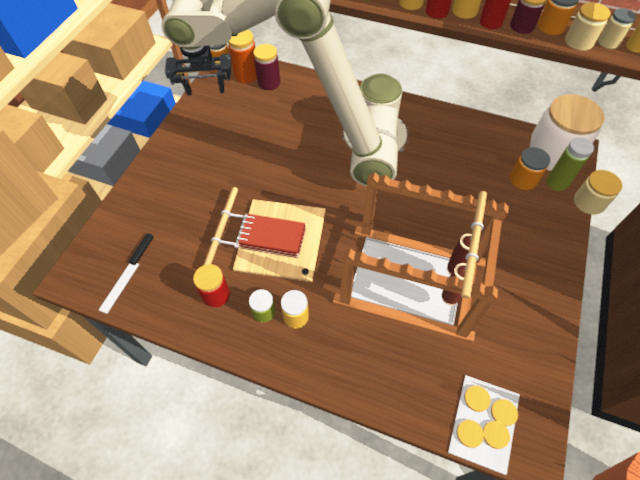

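```bash
python3 - <<'E'
from h import *
np.set_printoptions(precision=4,suppress=True)
for c in ("top","scene"):
    f=dict(np.load(c+"0.npz")); W=cloud(f).reshape(-1,3)
    m=(abs(W[:,0]-.57)<.2)&(abs(W[:,1]+.32)<.07)&(W[:,2]>.034)&(W[:,2]<.06)
    Q=W[m]; print(c,len(Q))
    # slab/stick candidates: high points by y bins
    from collections import Counter
    m2=(W[:,2]>.262)&(W[:,2]<.30)&(W[:,1]>.0)&(W[:,0]>.3)&(W[:,0]<.75); R=W[m2]
    for s in (-1,1):
        for y0 in np.arange(.04,.5,.06):
            k=(abs(R[:,1]-y0-.03)<.03)&(s*(R[:,0]-.527)>.07)&(s*(R[:,0]-.527)<.16)
            if k.sum()>5: print("rail",s,round(y0,2),k.sum(),R[k].min(0),R[k].max(0),np.median(R[k],0))
    if len(Q)>20:
        c0=np.median(Q,0); u,s_,vt=np.linalg.svd(Q-Q.mean(0),full_matrices=False); print(Q.min(0),Q.max(0),Q.mean(0),vt[0])
E
```

```text
top 1139
rail -1 0.04 97 [0.4031 0.0838 0.2639] [0.4245 0.0991 0.2932] [0.4144 0.0914 0.2831]
rail -1 0.1 336 [0.4001 0.1009 0.27  ] [0.4246 0.1599 0.2926] [0.4118 0.1289 0.2786]
rail -1 0.16 335 [0.3958 0.1604 0.2695] [0.4204 0.22   0.2917] [0.4084 0.1889 0.2766]
rail -1 0.22 337 [0.3916 0.2201 0.269 ] [0.4162 0.2796 0.2911] [0.4046 0.251  0.2768]
rail -1 0.28 352 [0.3878 0.2802 0.2709] [0.4133 0.3399 0.2929] [0.4004 0.3114 0.2775]
rail -1 0.34 715 [0.3699 0.34   0.272 ] [0.4569 0.3998 0.2994] [0.4025 0.3715 0.2907]
rail -1 0.4 219 [0.3822 0.4001 0.2728] [0.4049 0.4417 0.2919] [0.3935 0.4215 0.2826]
rail 1 0.04 8 [0.643  0.0991 0.265 ] [0.6583 0.0999 0.2753] [0.6483 0.0994 0.2717]
rail 1 0.1 358 [0.6392 0.1007 0.2625] [0.6646 0.1598 0.292 ] [0.6502 0.1301 0.2809]
rail 1 0.16 348 [0.6356 0.16   0.2625] [0.6608 0.2198 0.2929] [0.6464 0.1899 0.2766]
rail 1 0.22 351 [0.6317 0.22   0.2622] [0.657  0.2796 0.2905] [0.6429 0.248  0.2767]
rail 1 0.28 353 [0.6275 0.2801 0.2623] [0.654  0.3399 0.291 ] [0.6392 0.3068 0.2764]
rail 1 0.34 612 [0.5971 0.34   0.2622] [0.6689 0.3973 0.2996] [0.6345 
[... 717 characters left out ...]
86]
rail -1 0.4 217 [0.3811 0.4002 0.2625] [0.4122 0.4446 0.2936] [0.4025 0.4228 0.2786]
rail 1 0.1 309 [0.6396 0.1004 0.262 ] [0.6673 0.1597 0.2914] [0.6586 0.1304 0.2788]
rail 1 0.16 298 [0.6366 0.1605 0.2621] [0.665  0.2199 0.2931] [0.6539 0.1922 0.276 ]
rail 1 0.22 302 [0.6333 0.2206 0.2622] [0.6608 0.2799 0.2898] [0.6506 0.251  0.2755]
rail 1 0.28 316 [0.6287 0.2804 0.2621] [0.6563 0.3397 0.2915] [0.6465 0.3093 0.2755]
rail 1 0.34 505 [0.597  0.34   0.2624] [0.6718 0.3999 0.2995] [0.6415 0.3814 0.2881]
rail 1 0.4 342 [0.6204 0.4    0.262 ] [0.669  0.4595 0.2923] [0.6396 0.4311 0.2798]
[ 0.4195 -0.3537  0.034 ] [ 0.7047 -0.25    0.0583] [ 0.5644 -0.3086  0.0419] [ 0.9887  0.15   -0.0006]
```

The top view shows the slab on the board, with the stick running from (441,205) to (468,316) px. The red jar is near the stick's far end at (422,180), and the rack is on the left with the salamis on the rear stick at column 144. In the scene view the rack's mouth faces the board, and the notch found at (430,229) is plausible.

drive_tool(
  rows=[
    {"offset":[0.03,-0.001,0.004]},
    {"offset":[0.065,-0.003,0.007]},
    {"offset":[0.07,-0.003,0.008]},
    {"offset":[0.07,-0.003,0.008]},
    {"offset":[0.07,-0.003,0.008]},
    {"offset":[0.07,-0.003,0.008]},
    {"offset":[0.07,-0.003,0.008]},
    {"offset":[0.07,-0.003,0.008]},
    {"offset":[0.07,-0.003,0.008]},
    {"offset":[0.07,-0.003,0.007]},
    {"offset":[0.065,-0.003,0.006]},
    {"offset":[0.03,-0.001,0]},
    {"turn":[0,0,0.095]},
    {"turn":[0,0,0.095]},
    {"turn":[0,0,0.095]},
    {"turn":[0,0,0.095]},
    {"offset":[0,0,0]},
  ],
  gripper=0.1,
  squeeze=30,
)

```text
$.rows[0]: bad value
```

```bash
python3 - <<'E'
from h import *
np.set_printoptions(precision=4,suppress=True)
f=eyes.grab_frame("wrist"); save(f,"w1"); np.savez("w1.npz",**f)
for n in ("stick","slab","com"): print(n,[(c,p.round(1),at_z(f,*p,.034)) for c,p in mark(f,n)])
T=dict(np.load("top0.npz")); S=dict(np.load("scene0.npz"))
def fit(f,nm,zlo,zhi,c,d,hl,tol):
    W=cloud(f).reshape(-1,3); W=W[(W[:,2]>zlo)&(W[:,2]<zhi)]
    for _ in range(4):
        n=np.array([-d[1],d[0]]); r=W[:,:2]-c; a=r@d; k=(abs(r@n)<tol)&(abs(a)<hl)
        Q=W[k,:2]; dd=np.linalg.svd(Q-Q.mean(0),full_matrices=False)[2][0]; d=dd*np.sign(dd[0]); mid=Q.mean(0)
        a=(Q-mid)@d; c=mid+d*(np.percentile(a,.5)+np.percentile(a,99.5))/2
    print(nm,len(Q),"c",c,"d",d,"len",np.ptp(a))
for nm,F in (("top",T),("scene",S),("wrist",f)):
    for zz in (.036,.040): fit(F,"stick "+nm,zz,.05,np.array([.572,-.32]),np.array([.988,.154]),.17,.014)
for nm,F in (("top",T),("scene",S)):
    fit(F,"rear "+nm,.291,.302,np.array([.5265,.383]),np.array([.998,.065]),.17,.014)
    # teeth tops: rack-frame fit
    W=cloud(F).reshape(-1,3); W=W[(W[:,2]>.286)&(W[:,2]<.292)&(W[:,1]>0)&(W[:,0]>.3)&(W[:,0]<.75)]
    for s in (-1,1):
        k=(abs((W[:,0]-.5225)+.065*(W[:,1]-.27)-s*.12)<.03)&(abs(W[:,1]-.38)>.025); Q=W[k]
        p=np.polyfit(Q[:,1],Q[:,0],1); print(nm,"teeth",s,len(Q),"slope",p[0],"x at .27",np.polyval(p,.27))
        t=(Q[:,1]); h,e=np.histogram(t,np.arange(.07,.48,.005)); print(dict(zip(e.round(3)[h>3],h[h>3])))
s=readout.read_state(); print(s["clock"],s["position"],s["orientation"],s["finger_gap"],s["ft_force"])
E
```

```text
stick []
slab []
com []
stick top 872 c [ 0.5656 -0.3189] d [0.9863 0.1649] len 0.2989782329446331
stick top 699 c [ 0.5656 -0.3197] d [0.9865 0.164 ] len 0.298546968896622
stick scene 492 c [ 0.5609 -0.3186] d [0.9864 0.1645] len 0.28746833628371204
stick scene 360 c [ 0.5613 -0.3192] d [0.9859 0.1676] len 0.2874524198100009<stdin>:10: RuntimeWarning: Mean of empty slice.
  ret = um.true_divide(
Traceback (most recent call last):
IndexError: index 0 is out of bounds for axis 0 with size 0
```

View pics/w1.png

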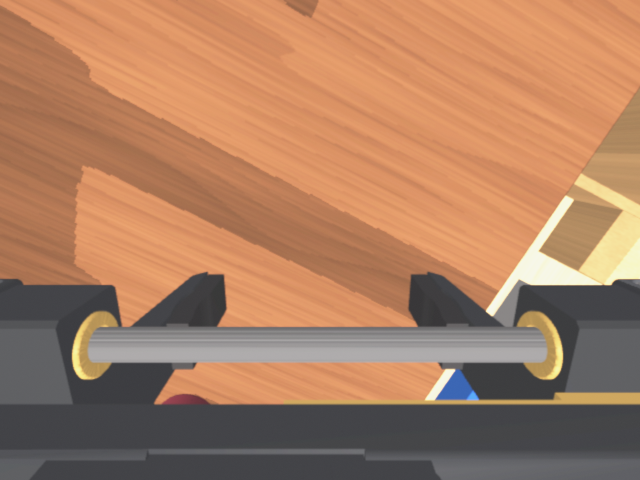

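The wrist view shows only the table, because the move was refused: each row needs both fields.

drive_tool(
  rows=[
    {"offset":[0.03,-0.001,0.004],"turn":[0,0,0]},
    {"offset":[0.062,-0.003,0.007],"turn":[0,0,0]},
    {"offset":[0.069,-0.003,0.008],"turn":[0,0,0]},
    {"offset":[0.069,-0.003,0.008],"turn":[0,0,0]},
    {"offset":[0.069,-0.003,0.008],"turn":[0,0,0]},
    {"offset":[0.069,-0.003,0.008],"turn":[0,0,0]},
    {"offset":[0.069,-0.003,0.008],"turn":[0,0,0]},
    {"offset":[0.069,-0.003,0.008],"turn":[0,0,0]},
    {"offset":[0.069,-0.003,0.008],"turn":[0,0,0]},
    {"offset":[0.069,-0.003,0.007],"turn":[0,0,0]},
    {"offset":[0.062,-0.002,0.004],"turn":[0,0,0]},
    {"offset":[0.03,0,0],"turn":[0,0,0]},
    {"offset":[0,0,0],"turn":[0,0,0.092]},
    {"offset":[0,0,0],"turn":[0,0,0.092]},
    {"offset":[0,0,0],"turn":[0,0,0.092]},
    {"offset":[0,0,0],"turn":[0,0,0.092]},
    {"offset":[0,0,0],"turn":[0,0,0]},
  ],
  gripper=0.1,
  squeeze=30,
)

```text
clock: 3.2
position: [0.5658, -0.3183, 0.1999]
orientation: [0.0, 0.997, 0.083, -0.0]
ft_force: [-0.2, 0.7, -0.2]
finger_gap: 0.0484
finger_force: 0.0
```

```bash
cat > m.py <<'E'
from h import *
np.set_printoptions(precision=4,suppress=True)
f=eyes.grab_frame("wrist"); save(f,"w2"); np.savez("w2.npz",**f)
for n in ("stick","slab","com"): print(n,[(c,p.round(1),at_z(f,*p,.034)) for c,p in mark(f,n)])
T=dict(np.load("top0.npz")); S=dict(np.load("scene0.npz"))
def fit(f,nm,zlo,zhi,c,d,hl,tol):
    W=cloud(f).reshape(-1,3); W=W[(W[:,2]>zlo)&(W[:,2]<zhi)]
    for _ in range(4):
        n=np.array([-d[1],d[0]]); r=W[:,:2]-c; a=r@d; k=(abs(r@n)<tol)&(abs(a)<hl)
        Q=W[k,:2]
        if len(Q)<20: return print(nm,"few",len(Q))
        dd=np.linalg.svd(Q-Q.mean(0),full_matrices=False)[2][0]; d=dd*np.sign(dd[0]); mid=Q.mean(0)
        a=(Q-mid)@d; c=mid+d*(np.percentile(a,.5)+np.percentile(a,99.5))/2
    print(nm,len(Q),"c",c,"d",d,"len",np.ptp(a))
fit(f,"stick wrist",.036,.05,np.array([.566,-.319]),np.array([.9863,.1645]),.17,.014)
for nm,F in (("top",T),("scene",S)):
    fit(F,"rear "+nm,.291,.302,np.array([.5265,.383]),np.array([.998,.065]),.17,.014)
    W=cloud(F).reshape(-1,3); W=W[(W[:,2]>.286)&(W[:,2]<.292)&(W[:,1]>0)&(W[:,0]>.3)&(W[:,0]<.75)]
    for s in (-1,1):
        k=(abs((W[:,0]-.5225)+.065*(W[:,1]-.27)-s*.12)<.03)&(abs(W[:,1]-.38)>.025); Q=W[k]
        p=np.polyfit(Q[:,1],Q[:,0],1); print(nm,"teeth",s,len(Q),"slope",p[0],"x at .27",np.polyval(p,.27))
        h,e=np.histogram(Q[:,1],np.arange(.07,.48,.005)); print([(float(a),int(b)) for a,b in zip(e.round(3),h) if b>3])
s=readout.read_state(); print(s["clock"],s["position"],s["orientation"],s["finger_gap"],s["ft_force"])
E
python3 m.py
```

```text
stick [(0.88, array([315.9, 218.5]), array([ 0.5653, -0.3173,  0.034 ]))]
slab []
com [(0.76, array([148.6, 217.6]), array([ 0.5395, -0.1584,  0.034 ]))]
stick wrist 5991 c [ 0.5848 -0.317 ] d [0.986  0.1668] len 0.26437834667746424
rear top 1167 c [0.5192 0.3808] d [0.9982 0.0603] len 0.2995580270475652
top teeth -1 256 slope -0.06412999969790838 x at .27 0.40314709651222785
[(0.09, 5), (0.095, 27), (0.1, 9), (0.12, 16), (0.125, 19), (0.175, 10), (0.18, 19), (0.185, 5), (0.23, 14), (0.235, 21), (0.285, 10), (0.29, 22), (0.335, 4), (0.34, 21), (0.345, 14), (0.425, 24), (0.43, 10)]
top teeth 1 249 slope -0.062341724842124455 x at .27 0.6429216898502799
[(0.105, 5), (0.11, 25), (0.115, 5), (0.135, 19), (0.14, 19), (0.145, 4), (0.19, 9), (0.195, 24), (0.245, 10), (0.25, 21), (0.3, 10), (0.305, 25), (0.41, 15), (0.415, 15), (0.44, 22), (0.445, 7)]
rear scene 671 c [0.5227 0.3828] d [0.9982 0.0595] len 0.3000690807568879
scene teeth -1 123 slope -0.0667585209975954 x at .27 0.40659200928413697
[(0.095, 5), (0.1, 8), (0.12, 5), (0.125, 12), (0.18, 13), (0.23, 4), (0.235, 12), (0.29, 12), (0.345, 12), (0.405, 4), (0.425, 7), (0.43, 11)]
scene teeth 1 157 slope -0.06187776391470515 x at .27 0.6460139767964026
[(0.11, 11), (0.115, 6), (0.14, 16), (0.195, 14), (0.2, 7), (0.245, 6), (0.25, 11), (0.305, 15), (0.31, 4), (0.41, 6), (0.415, 20), (0.42, 4), (0.44, 11), (0.445, 12)]
3.4 [ 0.5659 -0.3184  0.1998] [0.     0.9965 0.0839 0.    ] 0.04818480704329293 [-0.128  -0.4278  0.1677]
```

View pics/w2.png

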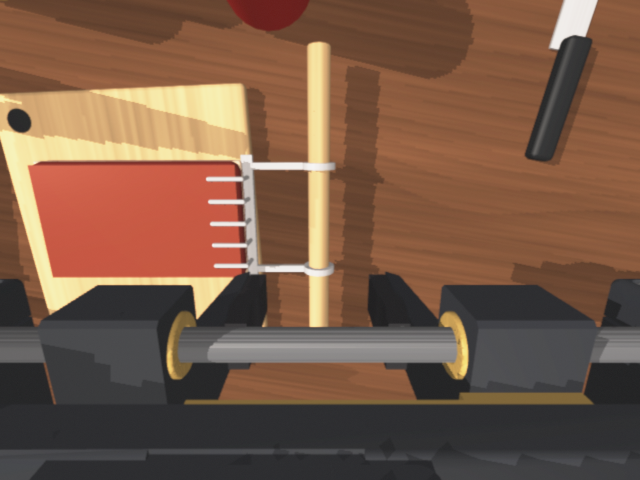

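The wrist view shows the hanger eyes at rows 165 and 268, so the stick's middle is near (317,217) px, centred between the fingers at columns 240 and 390. That puts it at (0.5655, -0.3178), already under the tool. Next I descend, grip and plan the lift.

drive_tool(
  rows=[
    {"offset":[0,0,0.03],"turn":[0,0,0]},
    {"offset":[0,0,0.08],"turn":[0,0,0]},
    {"offset":[0,0,0.09],"turn":[0,0,0]},
    {"offset":[0,0,0.09],"turn":[0,0,0]},
    {"offset":[0,0,0.06],"turn":[0,0,0]},
    {"offset":[0,0,0.02],"turn":[0,0,0]},
    {"offset":[0,0,0],"turn":[0,0,0]},
  ],
)

```text
clock: 4.1
position: [0.5657, -0.3183, 0.014]
orientation: [-0.001, 0.997, 0.083, -0.001]
ft_force: [-0.5, -0.6, 0.7]
finger_gap: 0.0483
finger_force: 0.0
```

drive_tool(
  rows=[
    {"offset":[0,0,0],"turn":[0,0,0]},
    {"offset":[0,0,0],"turn":[0,0,0]},
    {"offset":[0,0,0],"turn":[0,0,0]},
    {"offset":[0,0,0],"turn":[0,0,0]},
    {"offset":[0,0,0],"turn":[0,0,0]},
    {"offset":[0,0,0],"turn":[0,0,0]},
  ],
  gripper=-1,
  squeeze=30,
)

```text
clock: 4.7
position: [0.5663, -0.3188, 0.0156]
orientation: [0.001, 0.997, 0.083, 0.001]
ft_force: [-0.4, -1.0, 5.6]
finger_gap: 0.0185
finger_force: 29.4
```

```bash
python3 - <<'E'
from h import *
# (s,z) path: straight up to z=.124, then arc about pivot, eased
mj=lambda t:t**3*(10-15*t+6*t*t)
R=.2557; up=[(0,.034+.09*mj(t)) for t in np.linspace(0,1,10)]
a0=np.arcsin(.109/R); a1=np.radians(94.3)
arc=[(.2313-R*np.cos(a),.015+R*np.sin(a)) for a in a0+(a1-a0)*np.array([mj(t) for t in np.linspace(0,1,27)])]
P=np.array(up+arc[1:]); D=np.diff(P,axis=0)/.5
for i,d in enumerate(D): print(i,[0,round(-d[0],3),round(-d[1],3)])
print(P[-1],-D.sum(0))
s=readout.read_state(); print(s["clock"],s["position"],s["finger_gap"],s["finger_force"],s["ft_force"])
E
```

```text
0 [0, np.float64(-0.0), np.float64(-0.002)]
1 [0, np.float64(-0.0), np.float64(-0.012)]
2 [0, np.float64(-0.0), np.float64(-0.024)]
3 [0, np.float64(-0.0), np.float64(-0.034)]
4 [0, np.float64(-0.0), np.float64(-0.037)]
5 [0, np.float64(-0.0), np.float64(-0.034)]
6 [0, np.float64(-0.0), np.float64(-0.024)]
7 [0, np.float64(-0.0), np.float64(-0.012)]
8 [0, np.float64(-0.0), np.float64(-0.002)]
9 [0, np.float64(-0.0), np.float64(-0.0)]
10 [0, np.float64(-0.001), np.float64(-0.002)]
11 [0, np.float64(-0.002), np.float64(-0.005)]
12 [0, np.float64(-0.004), np.float64(-0.009)]
13 [0, np.float64(-0.007), np.float64(-0.013)]
14 [0, np.float64(-0.01), np.float64(-0.017)]
15 [0, np.float64(-0.013), np.float64(-0.021)]
16 [0, np.float64(-0.017), np.float64(-0.024)]
17 [0, np.float64(-0.022), np.float64(-0.027)]
18 [0, np.float64(-0.026), np.float64(-0.028)]
19 [0, np.float64(-0.03), np.float64(-0.028)]
20 [0, np.float64(-0.034), np.float64(-0.026)]
21 [0, np.float64(-0.037), np.float64(-0.024)]
22 [0, np.float64(-0.039), np.float64(-0.021)]
23 [0, np.float64(-0.04), np.float64(-0.017)]
24 [0, np.float64(-0.039), np.float64(-0.013)]
25 [0, np.float64(-0.037), np.float64(-0.009)]
26 [0, np.float64(-0.034), np.float64(-0.006)]
27 [0, np.float64(-0.03), np.float64(-0.003)]
28 [0, np.float64(-0.025), np.float64(-0.001)]
29 [0, np.float64(-0.02), np.float64(-0.0)]
30 [0, np.float64(-0.015), np.float64(0.0)]
31 [0, np.float64(-0.01), np.float64(0.0)]
32 [0, np.float64(-0.005), np.float64(0.0)]
33 [0, np.float64(-0.002), np.float64(0.0)]
34 [0, np.float64(-0.0), np.float64(0.0)]
[0.25047206 0.26998024] [-0.50094412 -0.47196048]
4.7 [ 0.56628641 -0.31881693  0.01563323] 0.01848799022072658 29.401169568300247 [-0.37375753 -1.01384257  5.63699887]
```

drive_tool(
  rows=[
    {"offset":[0,0,-0.002],"turn":[0,0,0]},
    {"offset":[0,0,-0.012],"turn":[0,0,0]},
    {"offset":[0,0,-0.024],"turn":[0,0,0]},
    {"offset":[0,0,-0.034],"turn":[0,0,0]},
    {"offset":[0,0,-0.037],"turn":[0,0,0]},
    {"offset":[0,0,-0.034],"turn":[0,0,0]},
    {"offset":[0,0,-0.024],"turn":[0,0,0]},
    {"offset":[0,-0.001,-0.014],"turn":[0,0,0]},
    {"offset":[0,-0.002,-0.009],"turn":[0,0,0]},
    {"offset":[0,-0.004,-0.009],"turn":[0,0,0]},
    {"offset":[0,-0.007,-0.013],"turn":[0,0,0]},
    {"offset":[0,-0.01,-0.017],"turn":[0,0,0]},
    {"offset":[0,-0.013,-0.021],"turn":[0,0,0]},
    {"offset":[0,-0.017,-0.024],"turn":[0,0,0]},
    {"offset":[0,-0.022,-0.027],"turn":[0,0,0]},
    {"offset":[0,-0.026,-0.028],"turn":[0,0,0]},
    {"offset":[0,-0.03,-0.028],"turn":[0,0,0]},
    {"offset":[0,-0.034,-0.026],"turn":[0,0,0]},
  ],
)

```text
clock: 6.5
position: [0.5519, -0.2352, 0.2077]
orientation: [0.0, 0.997, 0.083, 0.0]
ft_force: [0.4, 1.7, -4.1]
finger_gap: 0.0184
finger_force: 30.0
```

drive_tool(
  rows=[
    {"offset":[0,-0.037,-0.024],"turn":[0,0,0]},
    {"offset":[0,-0.039,-0.021],"turn":[0,0,0]},
    {"offset":[0,-0.04,-0.017],"turn":[0,0,0]},
    {"offset":[0,-0.039,-0.013],"turn":[0,0,0]},
    {"offset":[0,-0.037,-0.009],"turn":[0,0,0]},
    {"offset":[0,-0.034,-0.006],"turn":[0,0,0]},
    {"offset":[0,-0.03,-0.003],"turn":[0,0,0]},
    {"offset":[0,-0.025,-0.001],"turn":[0,0,0]},
    {"offset":[0,-0.02,0],"turn":[0,0,0]},
    {"offset":[0,-0.015,0],"turn":[0,0,0]},
    {"offset":[0,-0.01,0],"turn":[0,0,0]},
    {"offset":[0,-0.005,0],"turn":[0,0,0]},
    {"offset":[0,-0.002,0],"turn":[0,0,0]},
  ],
)

```text
clock: 7.8
position: [0.5245, -0.0723, 0.2531]
orientation: [-0.0, 0.997, 0.083, -0.0]
ft_force: [0.7, -0.3, -5.2]
finger_gap: 0.0185
finger_force: 30.1
```

```bash
python3 - <<'E'
from h import *
np.set_printoptions(precision=4,suppress=True)
f=eyes.grab_frame("scene"); save(f,"s3")
print([ (n,mark(f,n)) for n in ("stick","com","tail")])
s=readout.read_state(); print(s["clock"],s["position"],s["orientation"],s["finger_gap"],s["ft_force"],s["ft_torque"])
E
```

```text
[('stick', []), ('com', []), ('tail', [(0.69, array([311.424, 245.088]))])]
8.0 [ 0.5245 -0.0725  0.2532] [-0.      0.9965  0.0831 -0.    ] 0.01803794584878414 [ 0.1668  0.6595 -6.0584] [0.0693 0.0105 0.0002]
```

View pics/s3.png

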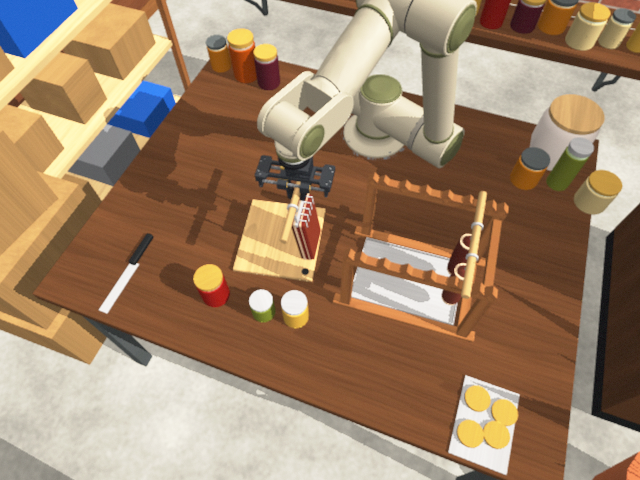

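The scene view shows the slab hanging nearly upright under the gripper at about (308,225) px, with its lower end still on the board. I lift it slowly and then measure the swing.

drive_tool(
  rows=[
    {"offset":[0,0,-0.002],"turn":[0,0,0]},
    {"offset":[0,0,-0.005],"turn":[0,0,0]},
    {"offset":[0,0,-0.01],"turn":[0,0,0]},
    {"offset":[0,0,-0.015],"turn":[0,0,0]},
    {"offset":[0,0,-0.017],"turn":[0,0,0]},
    {"offset":[0,0,-0.017],"turn":[0,0,0]},
    {"offset":[0,0,-0.017],"turn":[0,0,0]},
    {"offset":[0,0,-0.015],"turn":[0,0,0]},
    {"offset":[0,0,-0.01],"turn":[0,0,0]},
    {"offset":[0,0,-0.005],"turn":[0,0,0]},
    {"offset":[0,0,-0.002],"turn":[0,0,0]},
  ],
)

```text
clock: 9.1
position: [0.5245, -0.0725, 0.3109]
orientation: [0.0, 0.997, 0.083, 0.0]
ft_force: [-0.0, -0.8, -5.1]
finger_gap: 0.0182
finger_force: 30.1
```

```bash
cat > sw.py <<'E'
from h import *
import sys
np.set_printoptions(precision=4,suppress=True)
def swing(n,cam="scene",name=None,dbg=False):
    """fit slab face (red) plane: tilt (deg, + = tail toward +y) and s at stick height, over n frames"""
    out=[]
    for i in range(n):
        s=readout.read_state(); f=eyes.grab_frame(cam)
        p=np.array(s["position"]); q=s["orientation"]; psi=2*np.arctan2(q[2],q[1])
        e=np.array([np.cos(psi),np.sin(psi)]); u=np.array([-e[1],e[0]])
        W=cloud(f); h=cv2.cvtColor(f["pixels"],cv2.COLOR_RGB2HSV).astype(int)
        red=((h[...,0]<8)|(h[...,0]>172))&(h[...,1]>120)
        r=W[...,:2]-p[:2]; a=r@e; b=r@u; z=W[...,2]-(p[2]+.019)
        k=red&(abs(a)<.045)&(abs(b)<.13)&(z<-.085)&(z>-.24)
        A,B,Z=a[k],b[k],z[k]
        if len(Z)<30: out.append((s["clock"],np.nan,0)); continue
        for _ in range(4):
            X=np.c_[np.ones_like(A),A,Z]; c=np.linalg.lstsq(X,B,rcond=None)[0]; rs=abs(B-X@c); g=rs<max(.004,np.median(rs)*2.5); A,B,Z=A[g],B[g],Z[g]
        out.append((s["clock"],np.degrees(np.arctan(-c[2])),c[0],np.degrees(np.arctan(c[1])),len(Z)))
        if name and i==n-1: save(f,name)
    out=[o for o in out if len(o)==5]; return np.array(out)
def fitsin(o):
    w=2*np.pi/.85; t=o[:,0]; t0=t[-1]
    X=np.c_[np.ones_like(t),np.cos(w*(t-t0)),np.sin(w*(t-t0))]; c=np.linalg.lstsq(X,o[:,1],rcond=None)[0]
    return t0,c,np.hypot(c[1],c[2]),np.std(o[:,1]-X@c)
if __name__=="__main__":
    o=swing(int(sys.argv[1]),*(sys.argv[2:3] or ["scene"]),name=sys.argv[3] if len(sys.argv)>3 else None); print(o)
    if len(o)>4: print("t0, [bias cos sin], amp, resid",fitsin(o))
    s=readout.read_state(); print(s["clock"],s["position"],s["orientation"],s["finger_gap"],s["ft_force"])
E
python3 sw.py 12
```

```text
[[  9.1     -7.8531   0.02    -0.0921  47.    ]
 [  9.15    -8.4841   0.02    -0.0116  37.    ]
 [  9.2     -7.8363   0.0194   0.0617  36.    ]
 [  9.25    -6.3952   0.0197  -0.0375  55.    ]
 [  9.3     -4.0724   0.0197   0.0358 104.    ]
 [  9.35    -1.1563   0.0195   0.0466 166.    ]
 [  9.4      1.8156   0.0197   0.089  239.    ]
 [  9.45     4.6875   0.0194   0.0383 312.    ]
 [  9.5      6.7726   0.0197  -0.077  365.    ]
 [  9.55     8.0142   0.0196   0.1527 400.    ]
 [  9.6      8.174    0.0196  -0.0127 400.    ]
 [  9.65     7.2067   0.0195   0.0067 384.    ]]
t0, [bias cos sin], amp, resid (np.float64(9.65), array([-0.0964,  7.2373, -4.126 ]), np.float64(8.330793409231362), np.float64(0.06410143934362006))
9.7 [ 0.5245 -0.0723  0.3107] [-0.0001  0.9965  0.0833 -0.    ] 0.018504516060472417 [ 0.071  -0.1052 -6.7176]
```

```bash
cat > plan.py <<'E'
from h import *
import json
from sw import swing,fitsin
w=2*np.pi/.85; L=9.81/w**2; DT=.1
def resp(N,lag):
    # final [theta, theta'/w] per unit row velocity change sequence; velocity v_k constant in row k -> impulses at row edges
    T=N*DT; k=np.arange(N+1)*DT+lag; ph=w*(T-k)
    return -np.sin(ph)/(w*L), -np.cos(ph)/(w*L)     # per unit dv
def plan(D,N,th,thd_w,lag=.03,hold=0):
    """row steps summing to D that leave the pendulum at rest; th rad at start"""
    T=N*DT; E=np.vstack([np.eye(N),np.zeros(N)])-np.vstack([np.zeros(N),np.eye(N)])
    rs,rc=resp(N,lag); ft=th*np.cos(w*T)+thd_w*np.sin(w*T); fd=-th*np.sin(w*T)+thd_w*np.cos(w*T)
    A=np.vstack([np.ones(N)*DT,rs@E,rc@E]); b=np.array([D,-ft,-fd])
    J=np.diff(np.eye(N+2),axis=0)[:, 1:-1]; J=J[1:]-J[:-1]; H=np.vstack([E, 2*J]); Q=H.T@H
    K=np.block([[Q,A.T],[A,np.zeros((3,3))]]); v=np.linalg.solve(K,np.r_[np.zeros(N),b])[:N]
    return v*DT
def sim(steps,th,thd_w,lag=.03):
    v=np.r_[0,np.array(steps)/DT,0]; dv=np.diff(v); out=[]
    t=np.arange(0,len(steps)*DT+.9,.02)
    th_=th*np.cos(w*t)+thd_w*np.sin(w*t)
    for k,d in enumerate(dv):
        m=t>k*DT+lag; th_[m]+=-d*np.sin(w*(t[m]-k*DT-lag))/(w*L)
    return t,th_
def rows(steps_u,steps_e,dz,psi,dpsi,nturn,u_psi):
    """world steps along/across fixed u direction -> tool rows"""
    N=len(steps_u); cmd=np.zeros(3); out=[]; u=np.array([-np.sin(u_psi),np.cos(u_psi)]); e=np.array([np.cos(u_psi),np.sin(u_psi)])
    want=np.zeros(3)
    for i in range(N):
        want+=np.r_[steps_u[i]*u+steps_e[i]*e,dz/N]; d=want-cmd
        x=np.array([np.cos(psi),np.sin(psi),0]);y=np.array([np.sin(psi),-np.cos(psi),0])
        o=np.round(np.array([d@x,d@y,-d[2]])/.5,3); cmd+= (o[0]*x+o[1]*y-np.array([0,0,o[2]]))*.5
        t=round(-np.degrees(dpsi)/45/nturn,3) if i<nturn else 0; psi-=np.radians(t*45)
        out.append({"offset":[float(v)+0 for v in o],"turn":[0,0,float(t)]})
    return out,cmd
E
python3 - <<'E'
from plan import *
np.set_printoptions(precision=3,suppress=True,linewidth=150)
c=np.array([7.2373,-4.126]); dt=.05
th=np.radians(c[0]*np.cos(w*dt)+c[1]*np.sin(w*dt)); td=np.radians(-c[0]*np.sin(w*dt)+c[1]*np.cos(w*dt))
st=plan(.20,20,th,td); print(st)
t,x=sim(st,th,td); print(np.degrees(x[::5]))
for lg in (0,.06): print(lg,np.degrees(abs(sim(st,th,td,lg)[1][-45:]).max()))
r,cmd=rows(st,np.zeros(20),0,np.radians(9.55),np.radians(-5.9),12,0)
print(json.dumps(r)); print(cmd)
E
```

```text
[0.    0.    0.002 0.004 0.008 0.011 0.014 0.015 0.015 0.014 0.013 0.013 0.014 0.015 0.016 0.015 0.013 0.01  0.006 0.003]
[ 5.258 -0.476 -6.054 -8.799 -7.614 -3.405  1.54   4.818  5.094  2.644 -0.975 -3.839 -4.634 -3.207 -0.46   2.248  3.821  3.886  2.808  1.357  0.277
  0.     0.    -0.     0.     0.    -0.    -0.     0.   ]
0 1.8433616484447826
0.06 1.8433134886169344
[{"offset": [0.0, 0.0, 0.0], "turn": [0, 0, 0.011]}, {"offset": [0.0, -0.001, 0.0], "turn": [0, 0, 0.011]}, {"offset": [0.001, -0.004, 0.0], "turn": [0, 0, 0.011]}, {"offset": [0.001, -0.008, 0.0], "turn": [0, 0, 0.011]}, {"offset": [0.002, -0.015, 0.0], "turn": [0, 0, 0.011]}, {"offset": [0.003, -0.022, 0.0], "turn": [0, 0, 0.011]}, {"offset": [0.003, -0.027, 0.0], "turn": [0, 0, 0.011]}, {"offset": [0.003, -0.029, 0.0], "turn": [0, 0, 0.011]}, {"offset": [0.003, -0.029, 0.0], "turn": [0, 0, 0.011]}, {"offset": [0.002, -0.027, 0.0], "turn": [0, 0, 0.011]}, {"offset": [0.002, -0.026, 0.0], "turn": [0, 0, 0.011]}, {"offset": [0.002, -0.026, 0.0], "turn": [0, 0, 0.011]}, {"offset": [0.002, -0.027, 0.0], "turn": [0, 0, 0.0]}, {"offset": [0.002, -0.03, 0.0], "turn": [0, 0, 0.0]}, {"offset": [0.002, -0.032, 0.0], "turn": [0, 0, 0.0]}, {"offset": [0.002, -0.031, 0.0], "turn": [0, 0, 0.0]}, {"offset": [0.001, -0.026, 0.0], "turn": [0, 0, 0.0]}, {"offset": [0.002, -0.02, 0.0], "turn": [0, 0, 0.0]}, {"offset": [0.0, -0.013, 0.0], "turn": [0, 0, 0.0]}, {"offset": [0.001, -0.005, 0.0], "turn": [0, 0, 0.0]}]
[0.  0.2 0. ]
```

drive_tool(
  rows=[
    {"offset":[0.0,0.0,0.0],"turn":[0,0,0.011]},
    {"offset":[0.0,-0.001,0.0],"turn":[0,0,0.011]},
    {"offset":[0.001,-0.004,0.0],"turn":[0,0,0.011]},
    {"offset":[0.001,-0.008,0.0],"turn":[0,0,0.011]},
    {"offset":[0.002,-0.015,0.0],"turn":[0,0,0.011]},
    {"offset":[0.003,-0.022,0.0],"turn":[0,0,0.011]},
    {"offset":[0.003,-0.027,0.0],"turn":[0,0,0.011]},
    {"offset":[0.003,-0.029,0.0],"turn":[0,0,0.011]},
    {"offset":[0.003,-0.029,0.0],"turn":[0,0,0.011]},
    {"offset":[0.002,-0.027,0.0],"turn":[0,0,0.011]},
    {"offset":[0.002,-0.026,0.0],"turn":[0,0,0.011]},
    {"offset":[0.002,-0.026,0.0],"turn":[0,0,0.011]},
    {"offset":[0.002,-0.027,0.0],"turn":[0,0,0.0]},
    {"offset":[0.002,-0.03,0.0],"turn":[0,0,0.0]},
    {"offset":[0.002,-0.032,0.0],"turn":[0,0,0.0]},
    {"offset":[0.002,-0.031,0.0],"turn":[0,0,0.0]},
    {"offset":[0.001,-0.026,0.0],"turn":[0,0,0.0]},
    {"offset":[0.002,-0.02,0.0],"turn":[0,0,0.0]},
    {"offset":[0.0,-0.013,0.0],"turn":[0,0,0.0]},
    {"offset":[0.001,-0.005,0.0],"turn":[0,0,0.0]},
  ],
)

```text
clock: 11.7
position: [0.5246, 0.128, 0.3107]
orientation: [0.0, 0.999, 0.032, -0.0]
ft_force: [0.2, 0.7, -5.2]
finger_gap: 0.018
finger_force: 30.1
```

```bash
python3 sw.py 12 scene s4; python3 - <<'E'
from h import *
f=eyes.grab_frame("top"); W=cloud(f)
# where is the stick relative to TCP, and its direction
p=np.array(readout.read_state()["position"])
Q=W[(abs(W[...,2]-p[2]-.027)<.007)&(abs(W[...,1]-p[1])<.03)&(abs(W[...,0]-p[0])<.18)]
print(len(Q)); print(Q.min(0),Q.max(0)); print(np.linalg.svd(Q[:,:2]-Q[:,:2].mean(0),full_matrices=False)[2][0])
E
```

```text
[[11.7     1.099   0.0197 -0.0051 64.    ]
 [11.75    0.1118  0.0199 -0.0543 48.    ]
 [11.8    -0.7757  0.02   -0.1703 35.    ]
 [12.2    -0.1973  0.0198  0.0171 43.    ]
 [12.25    0.8253  0.0196 -0.0862 63.    ]]
t0, [bias cos sin], amp, resid (np.float64(12.25), array([-0.2467,  1.0396,  2.4585]), np.float64(2.669246467856969), np.float64(0.03621562186682102))
12.3 [0.5247 0.1274 0.3107] [-0.      0.9995  0.0315 -0.    ] 0.018450636248845038 [-0.8497  0.1941 -5.803 ]
610
[0.44149112 0.1083698  0.33087476] [0.67396216 0.14440974 0.34474295]
[-0.99794838 -0.06402373]
```

View pics/s4.png

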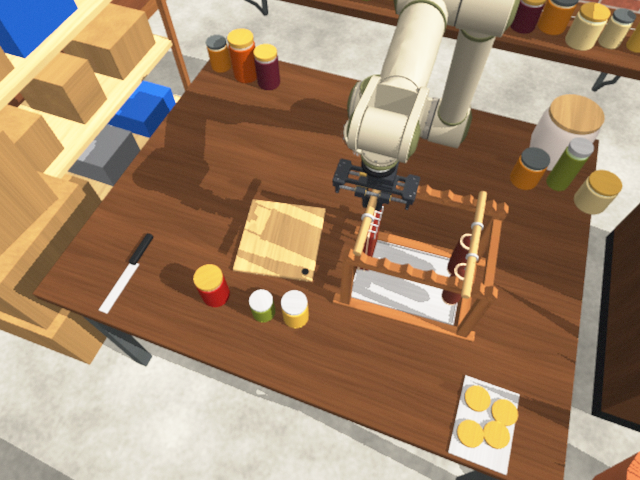

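```bash
sed -i 's/len(Z)<30/len(Z)<15/' sw.py; python3 - <<'E'
from plan import *
np.set_printoptions(precision=3,suppress=True,linewidth=150)
# lag estimate from stage 1
dt=.05; c=np.array([7.2373,-4.126])
f0=lambda c,dt:(np.radians(c[0]*np.cos(w*dt)+c[1]*np.sin(w*dt)),np.radians(-c[0]*np.sin(w*dt)+c[1]*np.cos(w*dt)))
th,td=f0(c,dt); st=plan(.20,20,th,td); c2=np.array([1.0396,2.4585])
for lg in (-.02,0,.03,.06,.08,.1,.12):
    t,x=sim(st,th,td,lg); m=t>2.2; tt=t[m]+9.7-12.25
    X=np.c_[np.cos(w*tt),np.sin(w*tt)]; k=np.linalg.lstsq(X,np.degrees(x[m]),rcond=None)[0]; print(lg,k,np.linalg.norm(k-c2))
for lg in (.03,.07):
    th,td=f0(c2,.10); st=plan(.1435,20,th,td,lg)
    t,x=sim(st,th,td,lg); print(lg,np.degrees(x[::5]))
    r,cmd=rows(st,np.zeros(20),0,np.radians(3.61),0,1,0); print(json.dumps(r)); print(cmd)
print(readout.read_state()["clock"])
E
```

```text
-0.02 [2.689 1.463] 1.9267762305545462
0 [1.55  0.998] 1.546870846910199
0.03 [-0. -0.] 2.6692677666356435
0.06 [-1.292 -1.315] 4.43575748317329
0.08 [-1.979 -2.336] 5.665547330404471
0.1 [-2.508 -3.447] 6.889049586929028
0.12 [-2.867 -4.624] 8.088421294071477
0.03 [ 2.425  2.201  0.397 -1.953 -3.569 -3.621 -2.144  0.036  1.785  2.283  1.431 -0.15  -1.5   -1.861 -1.067  0.413  1.785  2.385  2.036  1.102  0.238
  0.     0.     0.     0.    -0.    -0.    -0.     0.   ]
[{"offset": [0.0, -0.003, 0.0], "turn": [0, 0, -0.0]}, {"offset": [0.001, -0.006, 0.0], "turn": [0, 0, 0.0]}, {"offset": [0.0, -0.008, 0.0], "turn": [0, 0, 0.0]}, {"offset": [0.001, -0.009, 0.0], "turn": [0, 0, 0.0]}, {"offset": [0.0, -0.012, 0.0], "turn": [0, 0, 0.0]}, {"offset": [0.001, -0.014, 0.0], "turn": [0, 0, 0.0]}, {"offset": [0.001, -0.017, 0.0], "turn": [0, 0, 0.0]}, {"offset": [0.002, -0.019, 0.0], "turn": [0, 0, 0.0]}, {"offset": [0.001, -0.022, 0.0], "turn": [0, 0, 0.0]}, {"offset": [0.001, -0.022, 0.0], "turn": [0, 0, 0.0]}, {"offset": [0.002, -0.021, 0.0], "turn": [0, 0, 0.0]}, {"offset": [0.001, -0.021, 
[... 1119 characters left out ...]
: [0, 0, 0.0]}, {"offset": [0.002, -0.021, 0.0], "turn": [0, 0, 0.0]}, {"offset": [0.001, -0.022, 0.0], "turn": [0, 0, 0.0]}, {"offset": [0.002, -0.021, 0.0], "turn": [0, 0, 0.0]}, {"offset": [0.001, -0.02, 0.0], "turn": [0, 0, 0.0]}, {"offset": [0.001, -0.019, 0.0], "turn": [0, 0, 0.0]}, {"offset": [0.001, -0.018, 0.0], "turn": [0, 0, 0.0]}, {"offset": [0.001, -0.018, 0.0], "turn": [0, 0, 0.0]}, {"offset": [0.001, -0.017, 0.0], "turn": [0, 0, 0.0]}, {"offset": [0.001, -0.016, 0.0], "turn": [0, 0, 0.0]}, {"offset": [0.001, -0.013, 0.0], "turn": [0, 0, 0.0]}, {"offset": [0.001, -0.01, 0.0], "turn": [0, 0, 0.0]}, {"offset": [0.0, -0.004, 0.0], "turn": [0, 0, 0.0]}]
[-0.     0.143  0.   ]
12.35
```

drive_tool(
  rows=[
    {"offset":[0.0,-0.003,0.0],"turn":[0,0,0.0]},
    {"offset":[0.001,-0.006,0.0],"turn":[0,0,0.0]},
    {"offset":[0.0,-0.008,0.0],"turn":[0,0,0.0]},
    {"offset":[0.001,-0.009,0.0],"turn":[0,0,0.0]},
    {"offset":[0.0,-0.012,0.0],"turn":[0,0,0.0]},
    {"offset":[0.001,-0.014,0.0],"turn":[0,0,0.0]},
    {"offset":[0.001,-0.017,0.0],"turn":[0,0,0.0]},
    {"offset":[0.002,-0.019,0.0],"turn":[0,0,0.0]},
    {"offset":[0.001,-0.022,0.0],"turn":[0,0,0.0]},
    {"offset":[0.001,-0.022,0.0],"turn":[0,0,0.0]},
    {"offset":[0.002,-0.021,0.0],"turn":[0,0,0.0]},
    {"offset":[0.001,-0.021,0.0],"turn":[0,0,0.0]},
    {"offset":[0.001,-0.018,0.0],"turn":[0,0,0.0]},
    {"offset":[0.001,-0.018,0.0],"turn":[0,0,0.0]},
    {"offset":[0.001,-0.017,0.0],"turn":[0,0,0.0]},
    {"offset":[0.001,-0.017,0.0],"turn":[0,0,0.0]},
    {"offset":[0.001,-0.015,0.0],"turn":[0,0,0.0]},
    {"offset":[0.001,-0.013,0.0],"turn":[0,0,0.0]},
    {"offset":[0.001,-0.009,0.0],"turn":[0,0,0.0]},
    {"offset":[0.0,-0.005,0.0],"turn":[0,0,0.0]},
  ],
)

```text
clock: 14.35
position: [0.5247, 0.2711, 0.3107]
orientation: [0.0, 0.999, 0.032, -0.0]
ft_force: [0.8, -0.1, -5.8]
finger_gap: 0.0183
finger_force: 30.1
```

```bash
python3 sw.py 16 scene s5
```

```text
[[ 14.35    -7.1969   0.1346  31.692  282.    ]
 [ 14.4     -5.2349   0.1199  14.2303 292.    ]
 [ 14.45    -7.1378   0.1345  31.6844 273.    ]
 [ 14.5     -7.0965   0.1363  34.2714 288.    ]
 [ 14.55    -5.0266   0.1201  14.5653 293.    ]
 [ 14.6     -7.4593   0.138   34.6452 289.    ]
 [ 14.65    -5.3234   0.122   16.6663 294.    ]
 [ 14.7     -7.3182   0.1355  31.4707 284.    ]
 [ 14.75    -6.0412   0.1263  21.0501 294.    ]
 [ 14.8     -7.3811   0.1353  30.9469 280.    ]
 [ 14.85    -5.2588   0.1215  15.9217 291.    ]
 [ 14.9     -6.5568   0.1352  35.2007 276.    ]
 [ 14.95    -5.2174   0.1206  14.7269 299.    ]
 [ 15.      -6.6887   0.1301  25.4383 287.    ]
 [ 15.05    -7.6957   0.1371  32.7591 288.    ]
 [ 15.1     -6.6047   0.1304  26.4784 289.    ]]
t0, [bias cos sin], amp, resid (np.float64(15.1), array([-6.4642, -0.1654, -0.0975]), np.float64(0.19201965142655195), np.float64(0.9129052903502348))
15.15 [0.5246 0.2708 0.3107] [-0.      0.9995  0.0316 -0.    ] 0.01835682509797948 [-0.2484  0.5219 -5.5446]
```

View pics/s5.png

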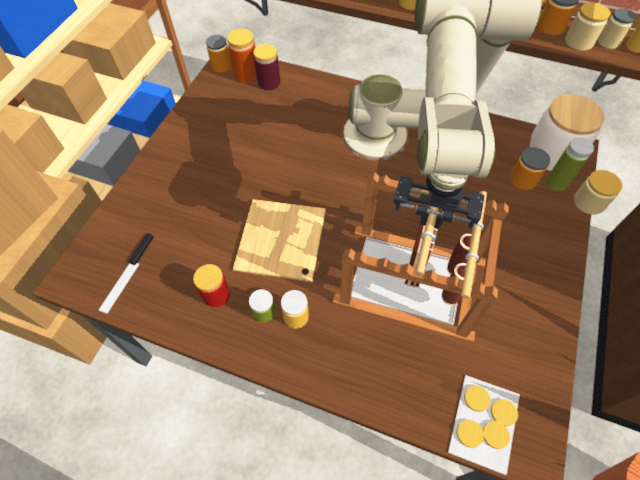

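The slab is now between the rails above the middle notches, and the part of it that shows is near (413,272) px. The fit locked onto the salamis, so I restrict it to the slab.

```bash
sed -i 's/(abs(a)<.045)&(abs(b)<.13)/(abs(a)<.062)\&(abs(b)<.062)/' sw.py; python3 - <<'E'
from h import *
np.set_printoptions(precision=3,suppress=True,linewidth=150)
p=np.array(readout.read_state()["position"]); e=np.array([.998,.063]);u=np.array([-.063,.998])
for i in range(12):
    t=readout.read_state()["clock"]
    f=eyes.grab_frame("scene"); W=cloud(f); h=cv2.cvtColor(f["pixels"],cv2.COLOR_RGB2HSV).astype(int)
    red=((h[...,0]<10)|(h[...,0]>170))&(h[...,1]>90); r=W[...,:2]-p[:2]; a=r@e;b=r@u;z=W[...,2]-p[2]-.019
    k=red&(abs(a)<.07)&(abs(b)<.065)&(z<-.06)&(z>-.27)
    A,B,Z=a[k],b[k],z[k]
    if i==0:
        np.savez("sl.npz",A=A,B=B,Z=Z,rc=np.argwhere(k)); print(len(A)); 
        for lo in np.arange(-.26,-.06,.02):
            g=(Z>lo)&(Z<=lo+.02); 
            if g.sum(): print(round(lo,2),g.sum(),A[g].min(),A[g].max(),B[g].min(),B[g].max(),np.median(B[g]))
    g=A<.05
    print(t,len(Z),g.sum(),np.median(B),np.median(B[g]),np.median(Z[g]), np.median(A[g]))
E
```

```text
176
-0.26 13 0.049622670804777655 0.05714495879022131 -0.010221190179314475 0.022748395396732846 0.0088738396605184
-0.24 20 0.0508684771342735 0.05692512980980422 -0.01203416427353992 0.023525278246153143 0.007593726210065665
-0.16 2 0.052482328589692435 0.055431161003189885 -0.013595469955787962 -0.009853975547214275 -0.011724722751501118
-0.14 11 0.05130262810617537 0.056763733019308496 -0.01586439768147475 -0.008996345651875279 -0.012141859114940208
-0.12 13 0.051218435988104105 0.057152470467749066 -0.016664725299770415 0.020957492363966775 -0.012179655342949767
-0.1 20 0.020518567642072733 0.055688732952965975 -0.01799446454242568 0.022386168216620435 -0.012145546118260273
-0.08 97 -0.02641495436266421 0.05439637633210464 -0.017253901372358053 0.022087558640398047 -0.012168395816642568
15.15 176 91 -0.011385342022736899 -0.012168395816642568 -0.0731978046852597 0.01908857321305008
15.2 175 85 -0.010792492844051234 -0.011944765403669993 -0.07331166962726686 0.019720254069929718
15.25 172 85 -0.0107766061349848 -0.012017622394624438 -0.07330887809545493 0.016019340554993013
15.3 
[... 174 characters left out ...]
17052701822018
15.4 170 87 -0.012762843678060364 -0.013343624504013937 -0.07301964388805292 0.019189009968286798
15.45 174 96 -0.01388148704427357 -0.014483677066854907 -0.07292260455156989 0.018827544135004808
15.5 175 98 -0.014691000099578364 -0.015405867147098167 -0.07297534050889802 0.020036377245509704
15.55 185 103 -0.015451035664910955 -0.016400872960312257 -0.07315644042467194 0.015575754735713005
15.6 181 97 -0.015845950396163957 -0.016939794768489193 -0.07306824432855595 0.013142991972576871
15.65 178 95 -0.01606396081885929 -0.01691289686197808 -0.07257068779956798 0.011241281216156501
15.7 179 96 -0.01597514074118326 -0.016750776203871325 -0.07288621989342546 0.016183524089575685
```

```bash
cat > sw2.py <<'E'
from plan import *
import sys
def trace(n,name=None):
    p=np.array(readout.read_state()["position"]); e=np.array([.998,.0635]);u=np.array([-.0635,.998]); o=[]
    for i in range(n):
        t=readout.read_state()["clock"]; f=eyes.grab_frame("scene"); W=cloud(f); h=cv2.cvtColor(f["pixels"],cv2.COLOR_RGB2HSV).astype(int)
        red=((h[...,0]<10)|(h[...,0]>170))&(h[...,1]>90); r=W[...,:2]-p[:2]; a=r@e;b=r@u;z=W[...,2]-p[2]-.019
        k=red&(a>.04)&(a<.07)&(abs(b)<.065)&(z<-.22)&(z>-.25)
        k2=red&(a<.05)&(a>-.06)&(abs(b)<.04)&(z<-.06)&(z>-.08)
        B=b[k]; o.append((t,(B.min()+B.max())/2 if k.sum()>5 else np.nan,B.mean() if k.sum()>5 else np.nan,np.median(b[k2]) if k2.sum()>5 else np.nan,k.sum()))
    if name: save(f,name)
    return np.array(o)
def sfit(o,j):
    g=~np.isnan(o[:,j]); t=o[g,0]-(o[-1,0]+.05); X=np.c_[np.ones_like(t),np.cos(w*t),np.sin(w*t)]
    c=np.linalg.lstsq(X,o[g,j],rcond=None)[0]; return c,np.std(o[g,j]-X@c)
if __name__=="__main__":
    np.set_printoptions(precision=4,suppress=True,linewidth=150)
    o=trace(int(sys.argv[1]),*sys.argv[2:3]); print(o)
    for j,l in ((1,.235),(2,.235),(3,.073)):
        c,r=sfit(o,j); print("lever",l,"bias",c[0],"deg [cos sin] at now",np.degrees(c[1:]/l),"amp",np.degrees(np.hypot(*c[1:])/l),"resid",np.degrees(r/l))
    s=readout.read_state(); print(s["clock"],s["position"])
E
python3 sw2.py 17
```

```text
[[15.75   -0.003  -0.002  -0.0157 34.    ]
 [15.8    -0.0017 -0.     -0.0151 31.    ]
 [15.85   -0.0001  0.0002 -0.0145 29.    ]
 [15.9     0.0024  0.0036 -0.0136 30.    ]
 [15.95    0.0041  0.0058 -0.0128 31.    ]
 [16.      0.0059  0.0076 -0.0123 33.    ]
 [16.05    0.0066  0.009  -0.0121 32.    ]
 [16.1     0.0067  0.0085 -0.0119 32.    ]
 [16.15    0.0058  0.0072 -0.0121 30.    ]
 [16.2     0.0052  0.0066 -0.0127 27.    ]
 [16.25    0.0027  0.0034 -0.0133 30.    ]
 [16.3     0.0009  0.0019 -0.0143 29.    ]
 [16.35   -0.0004  0.0015 -0.0148 33.    ]
 [16.4    -0.0022 -0.0015 -0.0153 29.    ]
 [16.45   -0.0033 -0.0014 -0.0159 29.    ]
 [16.5    -0.0043 -0.0021 -0.016  33.    ]
 [16.55   -0.0035 -0.0015 -0.016  33.    ]]
lever 0.235 bias 0.001277515402491047 deg [cos sin] at now [-1.0394  0.7937] amp 1.3078166854229512 resid 0.06364789492490357
lever 0.235 bias 0.002741501978607675 deg [cos sin] at now [-1.0328  0.8113] amp 1.3133619233237193 resid 0.18034736557750053
lever 0.073 bias -0.014027755511999395 deg [cos sin] at now [-1.277   0.9949] amp 1.6188148816735655 resid 0.0725463284388526
16.6 [0.5246 0.2707 0.3107]
```

```bash
python3 - <<'E'
from plan import *
np.set_printoptions(precision=4,suppress=True,linewidth=150)
th,td=np.radians([-1.04,.80])
for N in (10,):
    st=plan(.0003,N,th,td,.01); s4=np.round(st/.5,4); print(N,s4)
    t,x=sim(s4*.5,th,td,.01); print(np.degrees(x[::5])); print([np.degrees(abs(sim(s4*.5,th,td,l)[1][-43:]).max()) for l in (-.02,0,.03,.06)])
print(readout.read_state()["clock"])
E
```

```text
10 [ 0.0006  0.0013  0.0018  0.0018  0.0011  0.     -0.0012 -0.0019 -0.0019 -0.0012]
[-1.04   -0.3096  0.4796  0.9407  0.9027  0.4869 -0.0254 -0.347  -0.375  -0.1962 -0.0082  0.013   0.0083 -0.0008 -0.0094 -0.0132 -0.01   -0.0017
  0.0076]
[np.float64(0.2801762219149093), np.float64(0.0877384766460469), np.float64(0.20268394198992304), np.float64(0.48918198836539667)]
16.6
```

Offsets along +u are −y in the tool frame.

drive_tool(
  rows=[
    {"offset":[0,-0.0006,0],"turn":[0,0,0]},
    {"offset":[0,-0.0013,0],"turn":[0,0,0]},
    {"offset":[0,-0.0018,0],"turn":[0,0,0]},
    {"offset":[0,-0.0018,0],"turn":[0,0,0]},
    {"offset":[0,-0.0011,0],"turn":[0,0,0]},
    {"offset":[0,0,0],"turn":[0,0,0]},
    {"offset":[0,0.0012,0],"turn":[0,0,0]},
    {"offset":[0,0.0019,0],"turn":[0,0,0]},
    {"offset":[0,0.0019,0],"turn":[0,0,0]},
    {"offset":[0,0.0012,0],"turn":[0,0,0]},
  ],
)

```text
clock: 17.6
position: [0.5246, 0.2708, 0.3108]
orientation: [-0.0, 1.0, 0.031, 0.0]
ft_force: [-0.0, -0.1, -6.6]
finger_gap: 0.0182
finger_force: 30.1
```

```bash
python3 sw2.py 20 | tail -4
```

```text
lever 0.235 bias 0.001358777605641109 deg [cos sin] at now [-0.3091 -0.0445] amp 0.3122809614536689 resid 0.05800002823540532
lever 0.235 bias 0.0026490105943863525 deg [cos sin] at now [-0.3968 -0.0265] amp 0.3977213369575253 resid 0.0827609131323051
lever 0.073 bias -0.013988814741003618 deg [cos sin] at now [-0.4307  0.0435] amp 0.4329320464353361 resid 0.09866560875758558
18.6 [0.5246 0.2709 0.3108]
```

```bash
python3 - <<'E'
from plan import *
np.set_printoptions(precision=4,suppress=True,linewidth=150)
th,td=np.radians([-.36,-.02])
st=plan(0,10,th,td,.01); s4=np.round(st/.5,4); print(s4,s4.sum())
print(np.degrees(sim(s4*.5,th,td,.01)[1][::5]))
d=dict(np.load("top0.npz")); W0=cloud(d)
f=eyes.grab_frame("top"); W=cloud(f); p=np.array(readout.read_state()["position"])
Q=W[(abs(W[...,2]-p[2]-.025)<.006)&(abs(W[...,1]-p[1])<.03)&(abs(W[...,0]-p[0])>.06)&(abs(W[...,0]-p[0])<.17)]
print(len(Q),Q.min(0),Q.max(0)); k=np.polyfit(Q[:,0],Q[:,1],1); print("slope",k[0],"y at x=.405,.645",np.polyval(k,[.405,.645]))
print(readout.read_state()["clock"])
E
```

```text
[-0.0001 -0.      0.0002  0.0004  0.0005  0.0003 -0.     -0.0004 -0.0005 -0.0004] -5.421010862427522e-20
[-0.36   -0.2662 -0.0452  0.1712  0.2684  0.2089  0.0655 -0.069  -0.1093 -0.0729 -0.0102  0.003   0.0082  0.0092  0.0053 -0.0013 -0.0072 -0.0094
 -0.0067]
262 [0.4566 0.2652 0.3301] [0.6734 0.2883 0.3416]
slope 0.06239968363244539 y at x=.405,.645 [0.2602 0.2752]
18.65
```

```bash
python3 - <<'E'
from plan import *
np.set_printoptions(precision=4,suppress=True,linewidth=150)
c=w*.05; th,td=np.radians([-.36*np.cos(c)-.02*np.sin(c),.36*np.sin(c)-.02*np.cos(c)])
st=plan(.003,12,th,td,.01); s4=np.round(st/.5,4); print(s4,s4.sum())
print(np.degrees(sim(s4*.5,th,td,.01)[1][::5])); print(readout.read_state()["clock"])
E
```

```text
[ 0.0004  0.0007  0.0011  0.0012  0.0011  0.0009  0.0005  0.0002 -0.     -0.0001 -0.      0.    ] 0.006
[-0.3429 -0.2317 -0.0458  0.1058  0.1826  0.1757  0.1054  0.0366 -0.005  -0.0125  0.003   0.0052  0.0031 -0.0006 -0.004  -0.0053 -0.0039 -0.0004
  0.0033  0.0053  0.0045]
18.65
```

drive_tool(
  rows=[
    {"offset":[0,-0.0004,0],"turn":[0,0,0]},
    {"offset":[0,-0.0007,0],"turn":[0,0,0]},
    {"offset":[0,-0.0011,0],"turn":[0,0,0]},
    {"offset":[0,-0.0012,0],"turn":[0,0,0]},
    {"offset":[0,-0.0011,0],"turn":[0,0,0]},
    {"offset":[0,-0.0009,0],"turn":[0,0,0]},
    {"offset":[0,-0.0005,0],"turn":[0,0,0]},
    {"offset":[0,-0.0002,0],"turn":[0,0,0]},
    {"offset":[0,0,0],"turn":[0,0,0]},
    {"offset":[0,0.0001,0],"turn":[0,0,0]},
  ],
)

```text
clock: 19.65
position: [0.5244, 0.2739, 0.3107]
orientation: [-0.0, 1.0, 0.032, -0.0]
ft_force: [0.1, 0.3, -5.2]
finger_gap: 0.0184
finger_force: 30.1
```

```bash
python3 sw2.py 26 | tail -4
```

```text
lever 0.235 bias 0.001362469878182136 deg [cos sin] at now [0.0425 0.2091] amp 0.2133681254749587 resid 0.06158450343077295
lever 0.235 bias 0.0027116733990884693 deg [cos sin] at now [0.062  0.3014] amp 0.3077347441125205 resid 0.10887481018464965
lever 0.073 bias -0.014233632955874135 deg [cos sin] at now [0.0539 0.1591] amp 0.16797546627866136 resid 0.0998770150646288
20.95 [0.5244 0.2739 0.3107]
```

drive_tool(
  rows=[
    {"offset":[0,0,0.002],"turn":[0,0,0]},
    {"offset":[0,0,0.005],"turn":[0,0,0]},
    {"offset":[0,0,0.008],"turn":[0,0,0]},
    {"offset":[0,0,0.008],"turn":[0,0,0]},
    {"offset":[0,0,0.008],"turn":[0,0,0]},
    {"offset":[0,0,0.008],"turn":[0,0,0]},
    {"offset":[0,0,0.007],"turn":[0,0,0]},
    {"offset":[0,0,0.006],"turn":[0,0,0]},
    {"offset":[0,0,0.005],"turn":[0,0,0]},
    {"offset":[0,0,0.005],"turn":[0,0,0]},
    {"offset":[0,0,0.004],"turn":[0,0,0]},
    {"offset":[0,0,0.004],"turn":[0,0,0]},
    {"offset":[0,0,0.004],"turn":[0,0,0]},
    {"offset":[0,0,0.003],"turn":[0,0,0]},
    {"offset":[0,0,0.003],"turn":[0,0,0]},
    {"offset":[0,0,0.002],"turn":[0,0,0]},
    {"offset":[0,0,0],"turn":[0,0,0]},
  ],
)

```text
clock: 22.65
position: [0.5244, 0.2739, 0.2696]
orientation: [0.0, 1.0, 0.032, -0.0]
ft_force: [0.2, 0.3, -5.3]
finger_gap: 0.0183
finger_force: 30.1
```

```bash
python3 - <<'E'
from h import *
np.set_printoptions(precision=4,suppress=True)
f=eyes.grab_frame("top"); W=cloud(f); p=np.array(readout.read_state()["position"])
Q=W[(abs(W[...,1]-p[1]-.063*(W[...,0]-p[0]))<.009)&(abs(W[...,0]-p[0])>.09)&(abs(W[...,0]-p[0])<.145)&(W[...,2]>.27)&(W[...,2]<.33)]
for s in (-1,1):
    q=Q[s*(Q[:,0]-p[0])>0]
    if len(q): print(s,len(q),np.percentile(q[:,2],90),q.mean(0))
s=readout.read_state(); print(s["clock"],s["position"],s["ft_force"],s["ft_torque"])
E
```

```text
1 189 0.2991449714004384 [0.6449 0.2793 0.2962]
22.7 [0.5244 0.2739 0.2697] [-0.8157 -0.7068 -5.6675] [-0.026   0.0083  0.0035]
```

drive_tool(
  rows=[
    {"offset":[0,0,0.001],"turn":[0,0,0]},
    {"offset":[0,0,0.001],"turn":[0,0,0]},
    {"offset":[0,0,0.001],"turn":[0,0,0]},
    {"offset":[0,0,0.001],"turn":[0,0,0]},
    {"offset":[0,0,0.001],"turn":[0,0,0]},
    {"offset":[0,0,0.001],"turn":[0,0,0]},
    {"offset":[0,0,0],"turn":[0,0,0]},
  ],
)

```text
clock: 23.4
position: [0.5244, 0.2739, 0.2668]
orientation: [-0.0, 1.0, 0.032, 0.0]
ft_force: [0.2, 0.2, -5.6]
finger_gap: 0.0185
finger_force: 30.1
```

drive_tool(
  rows=[
    {"offset":[0,0,0.001],"turn":[0,0,0]},
    {"offset":[0,0,0.001],"turn":[0,0,0]},
    {"offset":[0,0,0],"turn":[0,0,0]},
  ],
)

```text
clock: 23.7
position: [0.5245, 0.2739, 0.2667]
orientation: [-0.0, 1.0, 0.032, 0.001]
ft_force: [-2.4, -0.4, 3.0]
finger_gap: 0.0182
finger_force: 29.6
```

drive_tool(
  rows=[
    {"offset":[0,0,0.001],"turn":[0,0,0]},
    {"offset":[0,0,0],"turn":[0,0,0]},
  ],
)

```text
clock: 23.9
position: [0.5245, 0.274, 0.2666]
orientation: [-0.0, 1.0, 0.032, 0.001]
ft_force: [-3.4, -0.5, 5.9]
finger_gap: 0.0184
finger_force: 29.4
```

The force reversed, so the stick is seated in both notches. I ease off the pressure, loosen the grip and open.

drive_tool(
  rows=[
    {"offset":[0,0,-0.001],"turn":[0,0,0]},
    {"offset":[0,0,-0.001],"turn":[0,0,0]},
    {"offset":[0,0,0],"turn":[0,0,0]},
    {"offset":[0,0,0],"turn":[0,0,0]},
  ],
  squeeze=5,
)

```text
clock: 24.3
position: [0.5246, 0.2739, 0.2664]
orientation: [-0.0, 1.0, 0.032, 0.0]
ft_force: [-0.6, 0.1, 2.6]
finger_gap: 0.0199
finger_force: 4.8
```

drive_tool(
  rows=[
    {"offset":[0,0,0],"turn":[0,0,0]},
    {"offset":[0,0,0],"turn":[0,0,0]},
    {"offset":[0,0,0],"turn":[0,0,0]},
    {"offset":[0,0,0],"turn":[0,0,0]},
    {"offset":[0,0,0],"turn":[0,0,0]},
  ],
  gripper=-0.1,
)

```text
clock: 24.8
position: [0.5244, 0.2739, 0.2662]
orientation: [0.0, 1.0, 0.032, -0.0]
ft_force: [-0.3, 0.8, 0.8]
finger_gap: 0.0394
finger_force: 0.0
```

```bash
python3 sw2.py 17 s6| tail -5
```

```text
[25.6     0.0011  0.0018 -0.014  38.    ]]
lever 0.235 bias 0.0011786696039232088 deg [cos sin] at now [-0.0205 -0.1528] amp 0.1542107826209014 resid 0.05199513319326872
lever 0.235 bias 0.0026060883329203457 deg [cos sin] at now [-0.0461 -0.1493] amp 0.15625763510574564 resid 0.12012134906366327
lever 0.073 bias -0.014103364721218141 deg [cos sin] at now [ 0.0075 -0.1829] amp 0.1830667874959416 resid 0.09664040399522744
25.65 [0.5244 0.2739 0.2663]
```

Released and still, so I retreat straight up.

drive_tool(
  rows=[
    {"offset":[0,0,-0.005],"turn":[0,0,0]},
    {"offset":[0,0,-0.01],"turn":[0,0,0]},
    {"offset":[0,0,-0.02],"turn":[0,0,0]},
    {"offset":[0,0,-0.03],"turn":[0,0,0]},
    {"offset":[0,0,-0.04],"turn":[0,0,0]},
    {"offset":[0,0,-0.05],"turn":[0,0,0]},
    {"offset":[0,0,-0.05],"turn":[0,0,0]},
    {"offset":[0,0,-0.03],"turn":[0,0,0]},
    {"offset":[0,0,-0.01],"turn":[0,0,0]},
    {"offset":[0,0,0],"turn":[0,0,0]},
  ],
)

```text
clock: 26.65
position: [0.5244, 0.2739, 0.3894]
orientation: [-0.0, 1.0, 0.032, 0.001]
ft_force: [-0.9, 0.7, -0.8]
finger_gap: 0.0401
finger_force: 0.0
```

```bash
python3 - <<'E'
from h import *
np.set_printoptions(precision=4,suppress=True)
f=eyes.grab_frame("scene"); save(f,"s7"); f=eyes.grab_frame("top"); W=cloud(f)
Q=W[(abs(W[...,1]-.2735-.0635*(W[...,0]-.5245))<.012)&(abs(W[...,0]-.5245)<.16)&(W[...,2]>.291)&(W[...,2]<.31)]
print(len(Q),np.percentile(Q[:,2],[10,90]),np.polyfit(Q[:,0]-.5245,Q[:,1],1),Q.min(0),Q.max(0), np.polyfit(Q[:,0]-.5245,Q[:,2],1))
s=readout.read_state(); print(s["clock"],s["position"],s["ft_force"])
E
```

```text
307 [0.2917 0.2965] [0.0851 0.2694] [0.3917 0.2556 0.291 ] [0.6726 0.289  0.2995] [0.0053 0.2935]
26.75 [0.5243 0.2739 0.388 ] [ 0.2278 -0.2392 -0.5468]
```

View pics/s7.png

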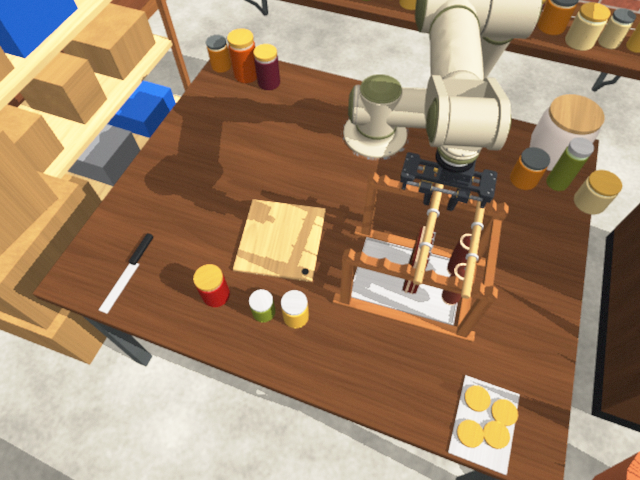

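The stick lies seated and level in the middle notches, from about (435,190) to (418,280) px, and the gripper is clear. The salamis and jars are where they were.

```bash
python3 -c "
from plant import order; print(order.hand_in())"
```

```text
the job is handed in; nothing more can be done
None
```

The slab hangs straight and still in the middle notches (swing about 0.2°), after being held steady above them for 1.3 s and released, and the job was handed in at about 27 s; hand-in returned no verdict.

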